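# Find the hidden catch of the weight cabinet and open its drawer

## Task

The drawer of the low grey cabinet, in which the calibration weights are kept, is locked by a hidden catch: somewhere along the middle part of the ledge over the drawer a piece of the ledge gives way under a light touch. Slide a fingertip lightly along the ledge until it drops into the recess, press the catch down there until the drawer springs out a little, then pull the drawer out by its handle as far as it goes and let go. Never bear down hard on the ledge, and leave the dish, the bottle and the tube by the cabinet where they are.

Things in the scene. Friction and masses are not known exactly. Their poses are not given: they have to be found in the camera images.
- cabinet_box: low plain grey cabinet, 120 deep (x) x 324 wide (y) x 108 mm high, fixed to the worktop. Origin: centre of its underside; x points to its back, y to its left, z up; its drawer front looks to -x. Along the top of the front runs a flat ledge, 45 mm deep and as wide as the cabinet, at z = 100 mm; behind it the top is 8 mm higher.
- ledge_mid (a point): middle of the ledge's width and depth, on its upper surface (100 mm over the worktop); axes as the cabinet's. One 46 mm wide piece of the ledge, over its full depth, is the catch plate: flush, looking like the rest, its centre at an unknown place up to 45 mm to either side of this point along the cabinet's y. All the rest of the ledge is rigid.
- ledge: the ledge with its catch; frame as the cabinet's (origin on the worktop). Delicate: 40 N on it is too much. A closed gripper must lie wholly within the 46 mm wide catch plate for it to sink; the recess's sides are then felt as walls. The plate yields straight down from 1.5 N, needs 0.45 N more per mm, stops at 10 mm (6 N), and springs up when let go.
- catch (a joint): how far the hidden catch plate is pressed down: 0 flush, 0.010 m fully down; the drawer is freed at 0.006 to 0.007 m (about 5 N).
- drawer (a joint): how far the drawer is out: 0 shut, 0.070 m at its stop. Locked until the catch is pressed; then a spring pops it out by about 0.015 m, and from there it moves against some 2 N of friction and stays where it is left.
- grip (a point): grasp point of the drawer's handle, moving with it: an upright dark bar, 14 x 14 mm section, reaching from 25 to 75 mm over the worktop, mid-front of the drawer, its axis 40 mm before the front. The point is on the bar's axis, 62 mm over the worktop (13 mm under its top); axes as the cabinet's. Pinch it from above across its y; the drawer comes out to -x.
- dish: closed petri dish, 61 mm across, 14 mm high, lying on the cabinet's top behind the ledge; leave alone. Origin: centre of its underside.
- bottle: small reagent bottle, 31 mm across, 109 mm tall, standing to the left of the cabinet; leave alone. Origin: centre of its underside.
- tube: capped 50 ml tube, 30 x 116 mm, lying to the right of the cabinet; leave alone. Origin: its underside, half-way along.

How it is judged:
On the way, in this order (a step that is already met when the one before it is completed fails the run):
1. the catch has been found and pressed, and the drawer has sprung out a little (value of joint drawer above 0.01 m).
2. the drawer is pulled out to its stop (value of joint drawer above 0.062 m), for 0.2 s.
At the end, for the whole second after the job is handed in: The drawer is out to its stop (at least 62 of 70 mm) and at rest, and the catch plate has sprung back up (less than 2 mm down) (value of joint drawer above 0.062 m and velocity of joint drawer between -0.01 and 0.01 m/s and value of joint catch below 0.002 m); the robot touches nothing.
It fails at once if the ledge or its catch is loaded with more than 40 N (contact force between any of the fingers, the arm and ledge above 40 N).
It fails at once if the dish, the bottle or the tube is pushed away by more than 20 mm (distance of any of dish, bottle, tube from where it was at the start of the episode above 0.02 m).
It also fails if it takes over 72 s, if anything falls off the work surface, if the arm or the gripper's body presses on something with over 40 N, if the wrist force passes 120 N, or if a joint passes its speed limit or range.

## Robot

A 7-joint arm with a two-finger parallel gripper is mounted at the origin on a cart in front of the work surface, level with it; the furniture and walls round the work are solid. World frame = base frame: x ahead of the robot, y to its left, z up, the work surface at z = 0. Lengths are in m, angles in rad, forces in N, time in s.
With the tool pointing down it reaches from about 0.4 to 0.85 m from the base axis. Payload 10.4 kg.
Tool frame: the origin (TCP) lies between the finger pads; the fingertips stand 22 mm ahead of it and the grasp point (between the pads) lies 3 mm ahead of it; z points along the fingers, y is the line along which they close (so a half turn about z gives the same grasp; the last joint's range is limited). The gripper opens to 85 mm and grips with 20 to 120 N. Pads are 22 mm wide; open, the fingers measure 114 mm over their backs; the gripper's body (76 mm by 85 mm) begins 54 mm behind the grasp point. The pads swing forward as they close: fully open they stand 13 mm farther back than shut.
Start: joints at [-1.213, 0.332, -0.065, 1.46, 0.022, 1.35, -0.088], TCP at [0.232, 0.58, 0.253] pointing down, gripper open.
Joint ranges: [-2.6, 2.6], [-0.5, 2.12], [-1.47, 1.34], [0.16, 2.42], [-1.27, 4.41], [0.06, 2.06], [-2.6, 2.6]. Speed limits (rad/s): [2.22, 2.22, 2.79, 2.79, 3.14, 3.14, 3.14].

## Interface

Orientations are given as a unit quaternion [x, y, z, w].
In Python, from workcell import manip, camera, ticket, boxes_of, outline_of gives the robot as it stands.
- The arm moves only by the tool carry_out, never from a script. Its argument "deltas" is a list of rows, each a list of 5 numbers: the shift along the tool's x, y, z as a fraction of full scale, then the turn about the tool's z as a fraction of full scale, then the opening, from -1 (shut) to 1 (fully open), so that 0 is half open. In form: [[tx, ty, tz, spin, gripper], ...]. A call has 1 to 20 rows; each row is the pose to reach, as a shift and turn from the pose commanded when the call began, along the tool's axes at that moment; what a row does not reach only later rows make up. Full scale, the value 1, is 150 mm for a shift and 30 degrees for a turn. A row lasts 1/8 s, in which the tool goes at most 62.5 mm and 10.7 degrees, less where a joint would pass 70% of its speed; a pose out of reach is approached as far as the arm can. A call with a number of a shift or a turn outside -1 to 1 is refused whole. A call with a gripper value outside its range is refused whole. The fingers move at their own pace and stop on an object; "force" is the grip in N (left out, the last holds). Time passes only in rows, so rows that repeat a pose let the fingers close. It gives the time, the measured TCP pose, the force, the opening and the grip force at its end, in the units of the state.
- manip.get_obs(): the state, without advancing time (a new reading comes with each control period).
- camera(name): name is "scene" or "top" or "wrist"; returns a dict with "img" (384x512x3 uint8, red, green, blue), "depth" (384x512 float32, m along the optical axis (not along the pixel's ray), 0 where there is no reading), "vertical_fov" (degrees; the focal length in pixels is half the picture's height over the tangent of half this angle, whatever the lens; pixels are square), "cx", "cy" (the principal point, pixels), "R" (3x3) and "t" (3): a world point X has camera coordinates R X + t. Camera axes: x right, y down, z forward; pixel columns grow to the right and rows downward; lengths in m; the calibration is good to about 2 mm. The wrist camera is an equidistant fisheye: a pixel r from the principal point sees the ray r / f radians off the axis. A picture is of the moment at which its call begins.
- ticket.hand_in(): hands the job in; it is judged then, once.
Trained networks look in a picture, given as the dict that the camera call returned (one of the last four; its "shot" number tells which), for a name from the list of things; names that differ only in an ending like _2 or _b are one class to them, and where a whole thing is asked for, a point or a joint stands for the part that bears it (a point fixed in the world has none). Each returns a list of dicts, best first, with "conf" (0 to 1); they miss things now and then, are a little off and sometimes report something else, mostly with a low value. They report only what shows in the picture. A call takes as long as a camera call.
- boxes_of(query, picture): "position" ([x, y, z] in m, in world coordinates, good to about 4 mm: the middle of the surface that is visible of it).
- outline_of(query, picture): "region" (384x512 bool, what is visible of it).
The state is a dict: "clock": time; "joint_pos": joint angles; "joint_velocities": joint speeds; "tau": joint torques, N m; "position": TCP position; "ee_rot": TCP orientation; "ft_force": force on the tool from outside, world axes, zero at the start; "torque": the same for the moment, N m; "grip_width": opening from 0.0 (shut) to 1.0 (fully open); "grasp_force": force on a finger pad.
Only numpy, scipy, OpenCV 4.12 (cv2) and the standard library are available. Lean on these libraries where they do the work, as an engineer would, in place of code of your own. Each camera call takes 0.05 s, during which the arm holds its last target. There are 200 camera calls.

## Working session

There is one attempt and no reset: what is moved stays moved. The work goes in short steps, Python scripts to look and compute and a tool call to move; the robot and the scene stay as the last step left them, time stands still between calls to the robot, and variables do not carry over. Pictures are saved under pics/ and viewed, at most 10 in all, crops included, and the job is handed in when it is done.

Besides the shell and the picture viewer there is one more tool, called after "Call:" by a JSON object that holds its "api" and its "payload", one argument or row to a line. carry_out: Moves the arm, as the interface text tells. Its arguments: {"type":"object","properties":{"deltas":{"type":"array","items":{"type":"array","items":{"type":"number"}}},"force":{"type":"number"}},"required":["deltas"]}

```bash
mkdir -p pics; cat > h.py <<'E'
import numpy as np, cv2
from workcell import manip, camera, ticket, boxes_of, outline_of
def cloud(c):
    h,w=c["depth"].shape; f=h/2/np.tan(np.radians(c["vertical_fov"])/2)
    v,u=np.mgrid[:h,:w]; z=c["depth"]
    P=np.stack([(u-c["cx"])/f*z,(v-c["cy"])/f*z,z],-1)
    return (P-c["t"])@c["R"]   # world, only for scene/top
def save(c,n): cv2.imwrite("pics/"+n+".png",c["img"][...,::-1])
E
python3 - <<'E'
from h import *
o=manip.get_obs(); print({k:np.round(v,3) for k,v in o.items()})
a=camera("top"); b=camera("scene"); im=np.hstack([a["img"],b["img"]]); 
cv2.imwrite("pics/a.png",cv2.resize(im,(800,300))[...,::-1])
for c in (a,b):
    for q in ["cabinet_box","ledge","grip","drawer","dish","bottle","tube"]:
        print(q,[(np.round(r["position"],3),round(r["conf"],2)) for r in boxes_of(q,c)[:2]])
    P=cloud(c); np.save(f"P_{'a' if c is a else 'b'}.npy",P)
    for q in ["grip","ledge","cabinet_box"]:
        r=outline_of(q,c)
        if r:
            m=r[0]["region"]&(c["depth"]>0); X=P[m]; print(q,r[0]["conf"],m.sum(),np.percentile(X,[2,50,98],axis=0).round(3).tolist())
            np.save(f"M_{q}_{'a' if c is a else 'b'}.npy",m)
E
```

```text
{'clock': np.float64(0.0), 'joint_pos': array([-1.213,  0.333, -0.065,  1.461,  0.022,  1.35 , -0.088]), 'joint_velocities': array([-0.   ,  0.002,  0.001,  0.002,  0.001,  0.001, -0.001]), 'tau': array([-1.0000e-03, -6.2543e+01,  4.9000e-02, -3.9161e+01,  1.6000e-02,
        1.0000e-02, -0.0000e+00]), 'position': array([0.232, 0.58 , 0.252]), 'ee_rot': array([ 0.189,  0.982, -0.001, -0.   ]), 'ft_force': array([ 0.621, -0.682,  0.227]), 'torque': array([-0.001, -0.013, -0.   ]), 'grasp_force': np.float64(0.0), 'grip_width': np.float64(0.999)}
cabinet_box [(array([ 0.596, -0.052,  0.112]), 0.61), (array([ 0.57 , -0.05 ,  0.098]), 0.42)]
ledge [(array([ 0.576, -0.037,  0.099]), 0.73)]
grip [(array([ 0.543, -0.027,  0.057]), 0.8)]
drawer [(array([ 0.541, -0.019,  0.056]), 0.87)]
dish [(array([0.644, 0.028, 0.125]), 0.66)]
bottle [(array([0.603, 0.162, 0.101]), 0.62)]
tube []
grip 0.93 505 [[0.508, -0.166, 0.019], [0.546, -0.029, 0.06], [0.576, 0.099, 0.076]]
ledge 0.59 3393 [[0.532, -0.191, 0.084], [0.573, -0.038, 0.101], [0.616, 0.116, 0.105]]
cabinet_box 0.63 8734 [[0.529, -0.197, 0.024], [0.6, -0.052, 0.106], [0.682, 0.113, 0.112]]
cabinet_box [(array([ 0.578, -0.097,  0.102]), 0.88)]
ledge [(array([ 0.566, -0.067,  0.099]), 0.83)]
grip [(array([ 0.544, -0.041,  0.047]), 0.81), (array([ 0.589, -0.25 ,  0.02 ]), 0.46)]
drawer [(array([ 0.544, -0.044,  0.047]), 0.64)]
dish [(array([0.641, 0.023, 0.122]), 0.73), (array([ 0.577, -0.095,  0.102]), 0.58)]
bottle [(array([0.601, 0.156, 0.081]), 0.7)]
tube [(array([ 0.59 , -0.255,  0.021]), 0.6)]
grip 0.83 1188 [[0.504, -0.178, 0.014], [0.54, -0.04, 0.047], [0.574, 0.107, 0.072]]
ledge 0.78 1679 [[0.524, -0.192, 0.087], [0.563, -0.065, 0.099], [0.607, 0.119, 0.101]]
cabinet_box 0.61 6344 [[0.521, -0.208, 0.005], [0.573, -0.097, 0.098], [0.665, 0.11, 0.109]]
```

View pics/a.png

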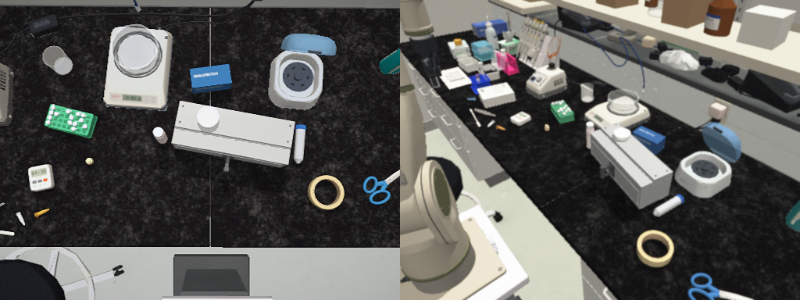

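The cabinet sits yawed in the middle of the top view (px 175–295, 100–165). The handle sticks out in front at about (226,163), the dish is on top at (207,120), the bottle is to the left at (160,135) and the tube to the right at (300,143). Next I'll fit the geometry.

```bash
python3 - <<'E'
from h import *
for s in "ab":
    P=np.load(f"P_{s}.npy").reshape(-1,3)
    m=(P[:,0]>.48)&(P[:,0]<.72)&(P[:,1]>-.225)&(P[:,1]<.13)
    X=P[m]
    for lo,hi in ((.094,.104),(.094,.113)):
        Q=X[(X[:,2]>lo)&(X[:,2]<hi)]
        (c,sz,an)=cv2.minAreaRect(Q[:,:2].astype(np.float32)*1000); print(s,lo,hi,len(Q),np.round(c,1),np.round(sz,1),round(an,2),np.median(Q[:,2]))
    # refine with yaw: project
    for yaw in [0]:
        pass
    Q=X[(X[:,2]>.096)&(X[:,2]<.104)]
    H=X[(X[:,2]>.02)&(X[:,2]<.085)&(X[:,0]<.53)&(X[:,1]>-.09)&(X[:,1]<.01)]
    T=X[(X[:,2]>.065)&(X[:,2]<.08)&(X[:,0]<.54)&(X[:,1]>-.09)&(X[:,1]<.01)]
    print("handle",len(T),np.percentile(T,[2,50,98],axis=0).round(4).tolist())
    # front edge fit: min x per y bin
    ys=np.arange(-.18,.10,.01); F=[]
    for y in ys:
        B=Q[abs(Q[:,1]-y)<.005]
        if len(B)>5: F.append((y,np.percentile(B[:,0],3),np.percentile(B[:,0],97)))
    F=np.array(F)
    for k in(1,2):
        p=np.polyfit(F[:,0],F[:,k],1); r=F[:,k]-np.polyval(p,F[:,0]); g=abs(r)<.004
        p=np.polyfit(F[g,0],F[g,k],1); print(k,p.round(4),g.sum(),np.degrees(np.arctan(p[0])))
E
```

```text
a 0.094 0.104 3120 [607.8 -43.1] [323.9 113.8] 79.7 0.10107716466581812
a 0.094 0.113 7716 [611.7 -43.8] [324.1 121.8] 79.7 0.10703217845991389
handle 79 [[0.506, -0.0335, 0.0668], [0.5194, -0.0269, 0.0721], [0.5396, -0.0198, 0.0777]]
1 [0.1826 0.5599] 29 10.345553039691202
2 [0.1832 0.604 ] 29 10.379823600508274
b 0.094 0.104 1696 [605.8 -41.8] [325.4 119.1] 79.9 0.0992750376183176
b 0.094 0.113 3606 [608.2 -42.3] [325.3 123. ] 79.57 0.10505940315540938
handle 56 [[0.5028, -0.0852, 0.0657], [0.516, -0.0275, 0.069], [0.5395, -0.0188, 0.0748]]
1 [0.1835 0.5554] 29 10.400336000020884
2 [0.1828 0.6016] 29 10.360929517314668
```

```bash
cat >> h.py <<'E'
from scipy.spatial.transform import Rotation as Ro
YAW=np.radians(10.37); CX=np.array([np.cos(YAW),-np.sin(YAW)]); CY=np.array([np.sin(YAW),np.cos(YAW)])
LM=np.array([.5731,-.0363]); GR=np.array([.5116,-.025])
def to(xyz):
    o=manip.get_obs(); R=Ro.from_quat(o["ee_rot"]).as_matrix()
    y=R[:2,1]; e=np.degrees(np.arctan2(y[0],y[1]))-np.degrees(YAW)   # clockwise excess
    print("pos",o["position"].round(4),"shift",(R.T@(np.array(xyz)-o["position"])/.15).round(3),"spin",round(-e/30,3))
E
python3 - <<'E'
from h import *
to([*(LM+.045*CY),.152])
E
```

```text
pos [0.2323 0.5803 0.2533] shift [-3.577 -2.678  0.675] spin -0.382
```

Call:
{"api": "carry_out", "payload": {
  "deltas": [
    [-0.3, -0.22, 0, -0.2, -1],
    [-0.65, -0.45, 0, -0.382, -1],
    [-1, -0.74, 0, -0.382, -1]
  ],
  "force": 30
}}

```text
clock: 1.48
position: [0.3286, 0.425, 0.2533]
ee_rot: [0.09, 0.996, 0.0, 0.0]
ft_force: [-0.1, -0.2, 0.5]
grip_width: 0.38
grasp_force: 0.0
```

```bash
python3 -c "
from h import *
to([*(LM+.045*CY),.152])"
```

```text
pos [0.3286 0.425  0.2533] shift [-2.153 -2.435  0.675] spin 0.003
```

Call:
{"api": "carry_out", "payload": {
  "deltas": [
    [-0.27, -0.3, 0, 0, -1],
    [-0.54, -0.61, 0, 0, -1],
    [-0.85, -0.97, 0, 0, -1]
  ]
}}

```text
clock: 1.85
position: [0.423, 0.2664, 0.2536]
ee_rot: [0.09, 0.996, 0.0, 0.0]
ft_force: [0.6, -0.1, -0.2]
grip_width: 0.001
grasp_force: 0.0
```

Call:
{"api": "carry_out", "payload": {
  "deltas": [
    [-0.27, -0.3, 0, 0, -1],
    [-0.54, -0.61, 0, 0, -1],
    [-0.85, -0.97, 0, 0, -1],
    [-0.85, -0.97, 0, 0, -1]
  ]
}}

```text
clock: 2.35
position: [0.5231, 0.0973, 0.2535]
ee_rot: [0.094, 0.996, -0.001, 0.001]
ft_force: [-0.5, 1.2, -0.3]
grip_width: 0.001
grasp_force: 0.0
```

```bash
python3 -c "
from h import *
to([*(LM+.045*CY),.13])"
```

```text
pos [0.5231 0.0973 0.2535] shift [-0.491 -0.512  0.825] spin -0.013
```

Call:
{"api": "carry_out", "payload": {
  "deltas": [
    [-0.25, -0.26, 0.2, 0, -1],
    [-0.49, -0.51, 0.4, 0, -1],
    [-0.49, -0.51, 0.6, 0, -1],
    [-0.49, -0.51, 0.75, 0, -1],
    [-0.49, -0.51, 0.82, 0, -1],
    [-0.49, -0.51, 0.82, 0, -1]
  ]
}}

```text
clock: 3.1
position: [0.5799, 0.0143, 0.1302]
ee_rot: [0.09, 0.996, 0.0, -0.0]
ft_force: [-0.4, -0.0, 0.2]
grip_width: -0.005
grasp_force: 0.0
```

```bash
python3 - <<'E'
from h import *
to([*(LM+.045*CY),.12])
c=camera("wrist"); save(c,"w1")
a=camera("top");b=camera("scene")
im=np.hstack([cv2.resize(c["img"],(400,300)),cv2.resize(b["img"][100:300,180:420],(400,300))])
cv2.imwrite("pics/b.png",im[...,::-1])
E
```

```text
pos [0.5799 0.0143 0.1302] shift [-0.016 -0.04   0.068] spin 0.002
```

View pics/b.png

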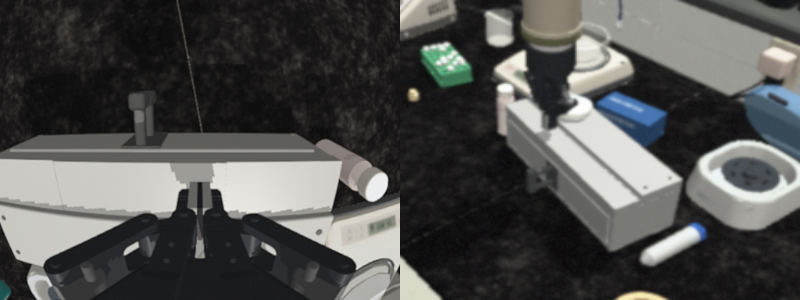

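The wrist view (left) shows the closed tips over the ledge, around (195,165–205). The step behind it is at row ~205 and the handle is at (140,115). Now I'll lower gently.

Call:
{"api": "carry_out", "payload": {
  "deltas": [
    [-0.016, -0.04, 0.02, 0, -1],
    [-0.016, -0.04, 0.04, 0, -1],
    [-0.016, -0.04, 0.05, 0, -1],
    [-0.016, -0.04, 0.06, 0, -1],
    [-0.016, -0.04, 0.06, 0, -1]
  ]
}}

```text
clock: 3.88
position: [0.5813, 0.0074, 0.1221]
ee_rot: [0.09, 0.996, 0.0, -0.0]
ft_force: [-4.5, 0.5, 9.3]
grip_width: 0.003
grasp_force: 4.7
```

Call:
{"api": "carry_out", "payload": {
  "deltas": [
    [0, -0.02, -0.001, 0, -1],
    [0, -0.045, -0.001, 0, -1],
    [0, -0.067, -0.001, 0, -1],
    [0, -0.067, -0.001, 0, -1]
  ]
}}

```text
clock: 4.38
position: [0.5802, -0.0021, 0.1221]
ee_rot: [0.09, 0.996, 0.001, 0.001]
ft_force: [-0.5, 2.0, 6.0]
grip_width: 0.0
grasp_force: 2.9
```

Call:
{"api": "carry_out", "payload": {
  "deltas": [
    [0, -0.02, 0, 0, -1],
    [0, -0.045, 0, 0, -1],
    [0, -0.067, 0, 0, -1],
    [0, -0.067, 0, 0, -1]
  ]
}}

```text
clock: 4.88
position: [0.5784, -0.0121, 0.1222]
ee_rot: [0.09, 0.996, 0.0, 0.001]
ft_force: [0.8, 1.7, 6.1]
grip_width: 0.001
grasp_force: 2.9
```

Call:
{"api": "carry_out", "payload": {
  "deltas": [
    [0, -0.02, 0, 0, -1],
    [0, -0.045, 0, 0, -1],
    [0, -0.067, 0, 0, -1],
    [0, -0.067, 0, 0, -1]
  ]
}}

```text
clock: 5.38
position: [0.5766, -0.0219, 0.1221]
ee_rot: [0.09, 0.996, 0.0, 0.001]
ft_force: [-0.1, 2.9, 6.6]
grip_width: 0.002
grasp_force: 2.9
```

Call:
{"api": "carry_out", "payload": {
  "deltas": [
    [0, -0.02, 0, 0, -1],
    [0, -0.045, 0, 0, -1],
    [0, -0.067, 0, 0, -1],
    [0, -0.067, 0, 0, -1]
  ]
}}

```text
clock: 5.88
position: [0.5748, -0.0318, 0.1221]
ee_rot: [0.09, 0.996, 0.0, 0.001]
ft_force: [1.2, 2.4, 5.7]
grip_width: -0.003
grasp_force: 2.9
```

Call:
{"api": "carry_out", "payload": {
  "deltas": [
    [0, -0.02, 0, 0, -1],
    [0, -0.045, 0, 0, -1],
    [0, -0.067, 0, 0, -1],
    [0, -0.067, 0, 0, -1]
  ]
}}

```text
clock: 6.38
position: [0.5727, -0.0421, 0.1218]
ee_rot: [0.09, 0.996, 0.0, 0.001]
ft_force: [2.2, 2.2, 4.2]
grip_width: 0.001
grasp_force: 2.1
```

Call:
{"api": "carry_out", "payload": {
  "deltas": [
    [0, 0, 0.003, 0, -1],
    [0, 0, 0.006, 0, -1],
    [0, 0, 0.006, 0, -1]
  ]
}}

```text
clock: 6.75
position: [0.5725, -0.0421, 0.1206]
ee_rot: [0.09, 0.996, -0.0, 0.0]
ft_force: [2.8, 2.0, 4.0]
grip_width: 0.002
grasp_force: 2.1
```

It sank 1.2 mm with no rise in force, so the tip is on the plate. I'll press on in stages.

Call:
{"api": "carry_out", "payload": {
  "deltas": [
    [0, -0.01, 0.006, 0, -1],
    [0, -0.02, 0.012, 0, -1],
    [0, -0.02, 0.018, 0, -1],
    [0, -0.02, 0.018, 0, -1]
  ]
}}

```text
clock: 7.25
position: [0.5716, -0.0447, 0.1177]
ee_rot: [0.09, 0.996, 0.0, -0.0]
ft_force: [1.1, 2.5, 4.6]
grip_width: -0.001
grasp_force: 2.3
```

Call:
{"api": "carry_out", "payload": {
  "deltas": [
    [0, 0, 0.006, 0, -1],
    [0, 0, 0.012, 0, -1],
    [0, 0, 0.018, 0, -1],
    [0, 0, 0.024, 0, -1],
    [0, 0, 0.024, 0, -1],
    [0, 0, 0.024, 0, -1]
  ]
}}

```text
clock: 8.0
position: [0.5717, -0.0448, 0.1142]
ee_rot: [0.09, 0.996, 0.0, -0.0]
ft_force: [1.3, 3.8, 4.5]
grip_width: 0.0
grasp_force: 2.4
```

```bash
python3 - <<'E'
from h import *
for n in("scene","wrist"):
    c=camera(n)
    print([(r["position"].round(3) if hasattr(r["position"],'round') else r["position"],r["conf"]) for r in boxes_of("grip",c)[:2]])
E
```

```text
[([0.5289, -0.0403, 0.0457], 0.9), ([0.5923, -0.2518, 0.0235], 0.53)]
[([0.5392, -0.0333, 0.0623], 0.95)]
```

Call:
{"api": "carry_out", "payload": {
  "deltas": [
    [0, 0, -0.1, 0, -1],
    [0, 0, -0.25, 0, -1],
    [0, 0, -0.4, 0, -0.6],
    [0.2, 0, -0.45, 0, 0],
    [0.4, 0, -0.45, 0, 0.2],
    [0.4, 0, -0.45, 0, 0.2],
    [0.4, 0, -0.45, 0, 0.2]
  ]
}}

```text
clock: 9.07
position: [0.513, -0.0348, 0.1821]
ee_rot: [0.091, 0.996, -0.0, 0.0]
ft_force: [-0.2, -0.1, -0.4]
grip_width: 0.602
grasp_force: 0.0
```

```bash
python3 - <<'E'
from h import *
to([*(GR-.015*CX),.15])
a=camera("top");b=camera("scene");w=camera("wrist")
for c in(a,b):
    X=cloud(c).reshape(-1,3); T=X[(X[:,2]>.064)&(X[:,2]<.082)&(X[:,0]<.527)&(X[:,0]>.46)&(X[:,1]>-.06)&(X[:,1]<.02)]
    if len(T): print("handle",len(T),np.percentile(T,[2,50,98],axis=0).round(4).tolist())
    print([(np.round(r["position"],3),r["conf"]) for r in boxes_of("grip",c)[:1]])
h,wd=w["depth"].shape; f=h/2/np.tan(np.radians(w["vertical_fov"])/2)
v,u=np.mgrid[:h,:wd]; du,dv=u-w["cx"],v-w["cy"]; r=np.hypot(du,dv)+1e-9; th=r/f; t=np.tan(th); z=w["depth"]
P=(np.stack([du/r*t*z,dv/r*t*z,z],-1)-w["t"])@w["R"]
o=outline_of("grip",w)
if o:
    m=o[0]["region"]&(z>0); X=P[m]; print(m.sum(),np.percentile(X,[2,50,98],axis=0).round(3).tolist())
    T=X[(X[:,2]>.07)&(X[:,2]<.08)]; print("wrist top",len(T),np.percentile(T,[5,50,95],axis=0).round(4).tolist())
    T=T[T[:,0]<.515]; print("wrist bar",len(T),(np.percentile(T,[5,50,95],axis=0) if len(T) else 0))
cv2.imwrite("pics/c.png",np.hstack([cv2.resize(w["img"],(400,300)),cv2.resize(b["img"][100:300,180:420],(400,300))])[...,::-1])
E
```

```text
pos [ 0.513  -0.0348  0.1821] shift [0.121 0.063 0.214] spin -0.001
[(array([0.554, 0.076, 0.047]), 0.63)]
handle 68 [[0.4861, -0.0421, 0.0645], [0.4991, -0.0252, 0.0682], [0.5264, -0.0157, 0.0749]]
[(array([ 0.533, -0.04 ,  0.043]), 0.96)]
12722 [[0.493, -0.174, 0.016], [0.541, -0.026, 0.051], [0.595, 0.112, 0.074]]
wrist top 3661 [[0.4961, -0.1558, 0.0706], [0.5342, -0.0245, 0.0721], [0.5607, 0.0973, 0.0747]]
wrist bar 553 [[ 0.48909936 -0.17220903  0.07054231]
 [ 0.50047989 -0.02577311  0.07318294]
 [ 0.51451016 -0.01473319  0.07596958]]
```

View pics/c.png

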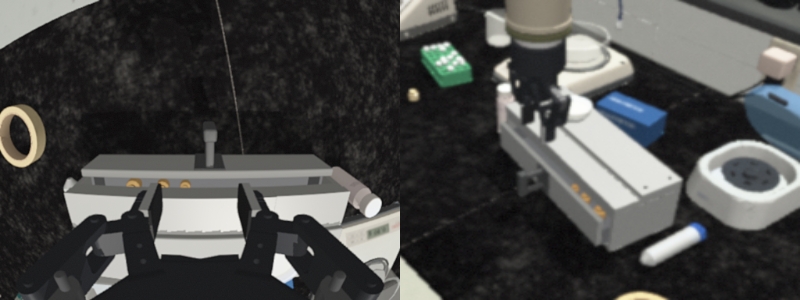

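The right view shows the drawer popped out, with its contents visible. In the wrist view the bar top is at (209,127), centred between the fingers. I'll move over it and grasp.

Call:
{"api": "carry_out", "payload": {
  "deltas": [
    [0.12, 0.055, 0.1, 0, 0.2],
    [0.12, 0.055, 0.25, 0, 0.2],
    [0.12, 0.055, 0.5, 0, 0.2],
    [0.12, 0.055, 0.7, 0, 0.2],
    [0.12, 0.055, 0.77, 0, 0.2],
    [0.12, 0.055, 0.77, 0, 0.2],
    [0.12, 0.055, 0.77, 0, -1],
    [0.12, 0.055, 0.77, 0, -1],
    [0.12, 0.055, 0.77, 0, -1],
    [0.12, 0.055, 0.77, 0, -1],
    [0.12, 0.055, 0.77, 0, -1]
  ],
  "force": 40
}}

```text
clock: 10.75
position: [0.4976, -0.0212, 0.0674]
ee_rot: [0.09, 0.996, 0.001, 0.001]
ft_force: [0.4, 5.4, 4.3]
grip_width: 0.154
grasp_force: 41.3
```

Call:
{"api": "carry_out", "payload": {
  "deltas": [
    [0.05, 0, 0, 0, -1],
    [0.1, 0, 0, 0, -1],
    [0.15, 0, 0, 0, -1],
    [0.2, 0, 0, 0, -1],
    [0.25, 0, 0, 0, -1],
    [0.3, 0, 0, 0, -1],
    [0.34, 0, 0, 0, -1],
    [0.365, 0, 0, 0, -1],
    [0.375, 0, 0, 0, -1],
    [0.375, 0, 0, 0, -1],
    [0.375, 0, 0, 0, -1]
  ]
}}

```text
clock: 12.12
position: [0.4457, -0.0117, 0.0676]
ee_rot: [0.09, 0.996, 0.001, 0.005]
ft_force: [21.6, 4.3, -21.0]
grip_width: 0.156
grasp_force: 39.8
```

Call:
{"api": "carry_out", "payload": {
  "deltas": [
    [-0.012, 0, 0, 0, -1],
    [-0.016, 0, 0, 0, -1]
  ]
}}

```text
clock: 12.38
position: [0.4458, -0.0118, 0.0675]
ee_rot: [0.09, 0.996, 0.001, 0.002]
ft_force: [5.9, 6.4, -1.7]
grip_width: 0.157
grasp_force: 42.3
```

```bash
python3 - <<'E'
from h import *
print(manip.get_obs()["ft_force"])
b=camera("scene")
X=cloud(b).reshape(-1,3); print([(np.round(r["position"],3),r["conf"]) for r in boxes_of("drawer",b)[:2]],[(np.round(r["position"],3),r["conf"]) for r in boxes_of("grip",b)[:1]])
cv2.imwrite("pics/d.png",cv2.resize(b["img"][100:300,180:420],(600,500))[...,::-1])
E
```

```text
[ 5.85970221  6.44395419 -1.73966826]
[] [(array([ 0.519, -0.073,  0.018]), 0.56)]
```

View pics/d.png

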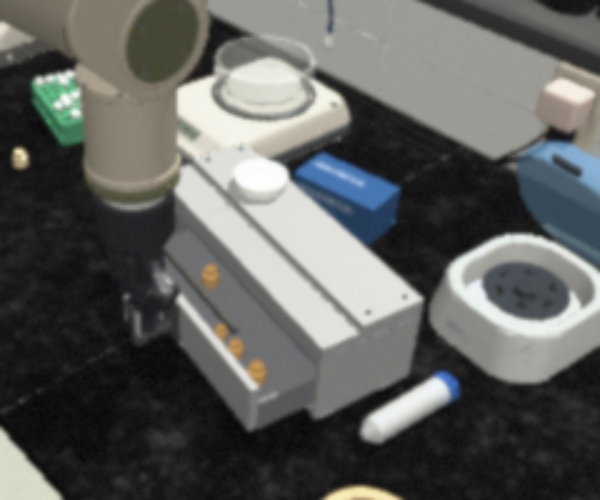

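The drawer is well out: its front edge runs from about (180,300) to (250,420), and the dish and tube have not moved. The pose held while the force dropped, so it is at its stop. I'll let go and rise.

Call:
{"api": "carry_out", "payload": {
  "deltas": [
    [0, 0, 0, 0, -0.2],
    [0, 0, 0, 0, 0.1],
    [0, 0, 0, 0, 0.2],
    [0, 0, 0, 0, 0.2],
    [0, 0, -0.1, 0, 0.2],
    [0, 0, -0.3, 0, 0.2],
    [0, 0, -0.6, 0, 0.2],
    [0, 0, -0.9, 0, 0.2],
    [0, 0, -0.9, 0, 0.2],
    [0, 0, -0.9, 0, 0.2]
  ]
}}

```text
clock: 13.78
position: [0.4434, -0.0132, 0.2014]
ee_rot: [0.09, 0.996, 0.0, 0.0]
ft_force: [0.0, 0.4, -0.3]
grip_width: 0.601
grasp_force: 0.0
```

```bash
python3 - <<'E'
from h import *
print(manip.get_obs()["ft_force"].round(1))
b=camera("scene"); X=cloud(b).reshape(-1,3)
print("grip",[(np.round(r["position"],3),r["conf"]) for r in boxes_of("grip",b)[:1]])
T=X[(X[:,2]>.064)&(X[:,2]<.082)&(X[:,0]<.475)&(X[:,0]>.40)&(X[:,1]>-.06)&(X[:,1]<.03)]
print("bar",len(T),np.percentile(T,[2,50,98],axis=0).round(4).tolist())
E
```

```text
[ 0.   0.4 -0.3]
grip [(array([ 0.51 , -0.045,  0.025]), 0.97)]
bar 76 [[0.434, -0.0548, 0.0646], [0.4488, -0.0156, 0.068], [0.4747, -0.007, 0.0749]]
```

The bar moved 68.8 mm in world x, which is about 70 mm along the cabinet's axis. The drawer is at its stop and the robot is clear.

```bash
python3 -c "
from workcell import ticket
print(ticket.hand_in())"
```

```text
the job is handed in; nothing more can be done
None
```

I found the catch and pressed it, pulled the drawer out to its stop (about 70 mm measured), and let go with the arm clear. The job is handed in, but the hand-in gave no verdict.

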